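# Lock the build platform on its drain stand with the linkage pin

### The arm

A 7-joint arm with a two-finger parallel gripper is mounted at the origin on the work surface. World frame = base frame: x ahead of the robot, y to its left, z up, the work surface at z = 0. Lengths are in mm, angles in rad, forces in N, time in s.
With the tool pointing down it reaches from about 425 to 875 mm from the base axis. Payload 8.4 kg.
Tool frame: the origin (TCP) lies between the finger pads; the fingertips stand 19 mm ahead of it and the grasp point (between the pads) is the TCP (nose_length is the distance from the TCP to the fingertips, in mm); z points along the fingers, y is the direction in which the jaws open and shut (so a half turn about z gives the same grasp; the last joint's range is limited). The gripper opens to 85 mm and grips with 20 to 120 N. Pads are 22 mm wide; open, the fingers measure 114 mm over their backs; the gripper's body (76 mm by 85 mm) begins 54 mm behind the grasp point. The pads swing forward as they close: fully open they stand 13 mm farther back than shut.
Start: joints at [1.248, 0.333, 0.04, 1.465, -0.013, 1.343, -0.059], TCP at [144.238, -633.767, 250.308] pointing down, gripper open.
Joint ranges: [-2.58, 2.58], [-0.38, 2.09], [-1.3, 1.39], [0.25, 2.4], [-1.5, 4.64], [0.08, 2.09], [-2.65, 2.65]. Speed limits (rad/s): [2.22, 2.22, 2.79, 2.79, 3.14, 3.14, 3.14].

### API

Orientations are given as a rotation vector (axis times angle).
In Python, from plant import get_state, capture, camera_info, finish_job, spot_in, spot_point, nose_length gives the robot as it stands. The module is installed in compiled form; this text tells all that it offers.
- The arm moves only by the tool servo_tool, never from a script. Its argument "moves" is a list of rows, each a list of 7 numbers: the shift along the tool's x, y, z in units of 25 mm (1.0 is 25 mm), then the turn, a rotation vector about the tool's x, y, z in units of 8 degrees (1.0 is 8 degrees), then the closure, from -1 (fully open) to 1 (shut). In form: [[tx, ty, tz, wx, wy, wz, jaw], ...]. A call has exactly 10 rows; each row shifts and turns the pose as measured when the row begins, along the tool's axes as they then stand; what a row does not reach is not made up. A row lasts 1/8 s, in which the tool goes at most 62.5 mm and 10.7 degrees, less where a joint would pass 70% of its speed; a pose out of reach is approached as far as the arm can. A call is refused whole if a number of a shift passes 1 or a number of a turn 1, either way. A call with a gripper value outside its range is refused whole. The fingers move at their own pace and stop on an object; the grip force is fixed at half the most. Time passes only in rows, so rows that do not move let the fingers close, or fill a call up. It gives the time, the measured TCP pose, the force and the opening at its end, in the units of the state.
- get_state(): the state, without advancing time (a new reading comes with each control period).
- capture(name): name is "side" or "top"; returns the picture (384x512x3 uint8, red, green, blue); there is no depth.
- camera_info(name): a dict with "fx", "fy", "cx", "cy" (pixels), "R" (3x3) and "t" (3): a world point X has camera coordinates R X + t. Camera axes: x right, y down, z forward; pixel columns grow to the right and rows downward; lengths in mm; the calibration is good to about 2 mm. A picture is of the moment at which its call begins. camera_info takes no time and is no camera call.
- finish_job(): hands the job in, once; it reports no verdict.
Trained networks look in the newest picture that a camera, given by its name, has taken for a name from the list of things; names that differ only in an ending like _2 or _b are one class to them, and where a whole thing is asked for, a point or a joint stands for the part that bears it (a point fixed in the world has none). Each returns a list of dicts, best first, with "conf" (0 to 1); they miss things now and then, are a little off and sometimes report something else, mostly with a low value. They report only what shows in the picture. A call takes as long as a camera call. They do not tell look-alikes from the thing itself.
- spot_in(camera, thing): "point" ([x, y, z] in mm, in world coordinates, good to about 4 mm: the middle of the surface that is visible of it).
- spot_point(camera, thing): "point" ([x, y, z] in mm, in world coordinates, good to about 4 mm: a listed point, or the origin of a listed thing).
The state is a dict: "t": time; "joints": joint angles; "joint_vel": joint speeds; "effort": joint torques, N m; "eef_pos": TCP position; "tcp_rot": TCP orientation; "ft_force": force on the tool from outside, world axes, zero at the start; "ft_torque": the same for the moment, N m; "opening": opening from 0.0 (shut) to 1.0 (fully open).
Only numpy, scipy, OpenCV 4.12 (cv2) and the standard library are available. Lean on these libraries where they do the work, as an engineer would, in place of code of your own. Each camera call takes 0.05 s, during which the arm holds its last target.

### The job

Take the linkage pin with the hinged loop out of the rack and push it down through the cross hole in the drain stand's shaft until its collar sits on the shaft; the hole's exact place along the shaft must be felt for, with gentle pressing. Then swing the pin's sprung loop down over the free end of the shaft until it snaps in under the shaft, so that the build platform is locked on. Never press hard on the stand, and leave the other things on the bench where they are.

Things in the scene. Friction and masses are not known exactly. Their poses are not given: they have to be found in the camera images.
- stand: Fixed drain stand: dark base 150x110x10 mm, post, aluminium build platform hung on a steel bar shaft. Origin: centre of base underside, z up. The shaft's free end points along the stand's -x. Shaft 20 mm wide (y), 16 high, underside 92 and top 108 mm above the bench; it leaves the platform's eye block (front face x=0, 44 mm wide). Nothing is over 118 mm high.
- hole_in (a point): Fixed point, axes as the stand, at shaft-top level (108 mm up), 35 mm from the stand's origin along its -x: where the cross hole's mouth would be with the shaft pushed fully in. The shaft floats along its axis (about 12 N friction) and starts drawn out 2 to 24 mm, not measured: the real hole lies that far from here along -x.
- shaft_line (a point): Fixed point on the shaft's axis at the eye block's face, axes as the stand. In the shaft a vertical round through hole, 10.5 mm; hole centre to the flat free end 18 mm. The shaft sits in a rubber bush: pressed, it gives about 1 mm per 8 N up or down, 3 mm at most; beyond that it is rigid.
- pin: Steel linkage pin, about 85 g, upright in the rack. Origin: centre of collar underside, z up along the pin. Shank 9 mm dia, 30 mm long below the origin, last 3 mm tapered to 5.5 mm. Collar 18 mm dia, 10 high. Flat-sided grip 16 (x) by 14 (y) mm, up to 50 mm above origin. Loop hinge: 14 mm above origin, axis y; the open loop sticks out to the pin's -x. Keep fingertips 22 mm or more above origin.
- loop (a joint): Loop angle on the pin (rad): 0 = shut, beside the shank under the shaft; about 1.35 = level; starts 1.25 to 1.5; stop at 1.75. Light friction holds it. U shape: two 6 mm legs 30 mm apart centre to centre, 6 mm cross-bar 33.5 mm from the hinge. The legs stretch up to 7 mm (2 N to start, then 1 N per mm).
- loop_bar (a point): Middle of the loop's cross-bar. With the pin seated and the loop swung down, the bar meets the shaft's flat end near its lower edge; it must be pressed down some 4 mm more along the end face (5 to 10 N, legs stretching) until its top is level with the shaft's underside, where it slips under the shaft by itself.
- rack: Grey plastic block 75 (x) by 130 (y) by 36 mm high, fixed. Origin: centre of its underside. Two vertical holes: the linkage pin stands in the one at y = -35 mm with its collar on the block's top, a plain bolt in the one at y = +35 mm.
- spare_bolt: Plain bolt with a round 20 mm head 8 mm high, no loop, in the rack's other hole; bystander. Origin under the head.
- resin_bottle: Black bottle, 70 mm diameter, 170 mm high; bystander. Origin under its base.
- beaker: White plastic cup, 70 mm diameter, 80 mm high; bystander. Origin under its base.
- scraper: Spatula lying on the bench, bystander. Origin in the middle of its underside.
- washer: Steel washer, 32 mm diameter, 5 mm thick, lying on the bench; bystander.
- dowel: Plain steel dowel, 12 mm diameter, 50 mm long, lying on the bench; bystander.
- jar: Amber jar with a white cap, 60 mm diameter, 70 mm high; bystander.
Not all that is in view belongs to the job. Of the things like the stand, leave any that is green; of the rest the smaller one is meant.

How it is judged (in metres and radians):
On the way:
1. the pin is through the cross hole with its collar on the shaft, the loop still open (z of pin in the frame of hole_in between -0.004 and 0.003 m and x of pin in the frame of hole_in between -0.03 and 0.004 m and y of pin in the frame of hole_in between -0.004 and 0.004 m and angle between pin's own z axis and vertical below 0.2 rad and value of joint loop above 0.6 rad), for 0.1 s.
At the end, for the whole second after the job is handed in: The pin stands upright (within 0.2 rad) through the cross hole, its collar on the shaft (within 3 mm), and its loop, swung over the free end, lies shut under the shaft (angle below 0.15 rad, pin within 0.3 rad of the shaft's direction), all at rest (z of pin in the frame of hole_in between -0.004 and 0.003 m and x of pin in the frame of hole_in between -0.03 and 0.004 m and y of pin in the frame of hole_in between -0.004 and 0.004 m and angle between pin's own z axis and vertical below 0.2 rad and value of joint loop below 0.15 rad and angle between the x axis of pin and the x axis of stand, either way round below 0.3 rad and linear speed of pin below 0.02 m/s and z of loop_bar in the frame of hole_in below -0.016 m); the robot touches nothing.
It fails at once if the pin or its loop is pressed on the stand or its shaft with more than 30 N (contact force between pin and stand above 30 N).
It fails at once if the robot presses on the stand with more than 25 N (contact force between any of the fingers, the arm and stand above 25 N).
It fails at once if a bystander is moved by more than 25 mm (distance of any of spare_bolt, resin_bottle, beaker, scraper, washer, dowel, jar from where it was at the start of the episode above 0.025 m).
It also fails if it takes over 64 s, if anything falls off the work surface, if the arm or the gripper's body presses on something with over 40 N, if the wrist force passes 120 N, or if a joint passes its speed limit or range.

## Working session

There is one attempt and no reset: what is moved stays moved. The work goes in short steps, Python scripts to look and compute and a tool call to move; the robot and the scene stay as the last step left them, time stands still between calls to the robot, and variables do not carry over. Pictures are saved under pics/ and viewed, and the job is handed in when it is done.

Besides the shell and the picture viewer there is one more tool, called after "Emit:" in YAML: its name, and indented under it one key for each argument. servo_tool: Moves the arm, as the interface text tells. Its arguments: {"type":"object","properties":{"moves":{"type":"array"}},"required":["moves"]}

```bash
mkdir -p pics; ls; python3 - <<'E'
from plant import *
import cv2,numpy as np
s=get_state();print({k:np.round(v,3).tolist() for k,v in s.items()})
for c in("side","top"):
    im=capture(c);cv2.imwrite(f"pics/{c}0.png",im[:,:,::-1]);i=camera_info(c);print(c,i)
print(nose_length)
for c in("side","top"):
  for n in("stand","pin","rack","hole_in","loop_bar"):
    print(c,n,[(np.round(d['point']).tolist(),round(d['conf'],2)) for d in spot_point(c,n)])
print(get_state()['t'])
E
```

```text
pics
{'t': 0.0, 'joints': [1.248, 0.334, 0.04, 1.466, -0.013, 1.343, -0.059], 'joint_vel': [0.0, -0.001, 0.002, 0.001, -0.001, -0.002, -0.0], 'effort': [0.001, -65.855, 1.366, -40.555, 0.017, 0.013, -0.0], 'eef_pos': [144.147, -633.362, 249.432], 'tcp_rot': [-3.12, -0.351, 0.0], 'ft_force': [0.52, 0.934, -0.623], 'ft_torque': [0.008, -0.024, -0.015], 'opening': 1.002}
side {'fx': 378.4006108543993, 'fy': 378.4006108543993, 'cx': 261.00145961042296, 'cy': 192.1638283718207, 'R': array([[ 0.97681718, -0.21361589,  0.01401627],
       [-0.15103649, -0.73409484, -0.66203682],
       [ 0.15171086,  0.64457197, -0.74934024]]), 't': array([-497.20002717,  135.63352134, 1037.18144464])}
top {'fx': 437.8836836712538, 'fy': 437.8836836712538, 'cx': 261.2367996269024, 'cy': 189.11502344272478, 'R': array([[ 0.07761075, -0.99698155, -0.00208808],
       [-0.97600275, -0.07554989, -0.20423236],
       [ 0.20345814,  0.01788859, -0.97892021]]), 't': array([ -22.11987508,  529.51573545, 1125.51544086])}
19.0
side stand [([382.0, 240.0, 2.0], 0.89), ([309.0, -174.0, -5.0], 0.79), ([596.0, 115.0, -1.0], 0.58)]
side pin [([491.0, -239.0, 40.0], 0.64)]
side rack [([502.0, -208.0, -0.0], 0.97)]
side hole_in [([407.0, 198.0, 137.0], 0.97), ([325.0, -200.0, 106.0], 0.67), ([603.0, 76.0, 109.0], 0.56)]
side loop_bar [([459.0, -250.0, 49.0], 0.55)]
top stand [([381.0, 241.0, -2.0], 0.91), ([597.0, 114.0, -1.0], 0.82), ([711.0, -21.0, -0.0], 0.72), ([312.0, -168.0, 1.0], 0.62), ([458.0, 436.0, -0.0], 0.33)]
top pin [([509.0, -174.0, 34.0], 0.5), ([486.0, -242.0, 36.0], 0.46)]
top rack [([498.0, -206.0, 0.0], 0.59)]
top hole_in [([604.0, 82.0, 110.0], 0.87), ([405.0, 201.0, 137.0], 0.6), ([322.0, -202.0, 108.0], 0.6)]
top loop_bar [([461.0, -252.0, 56.0], 0.58), ([596.0, 113.0, -1.0], 0.45)]
0.6
```

View pics/side0.png

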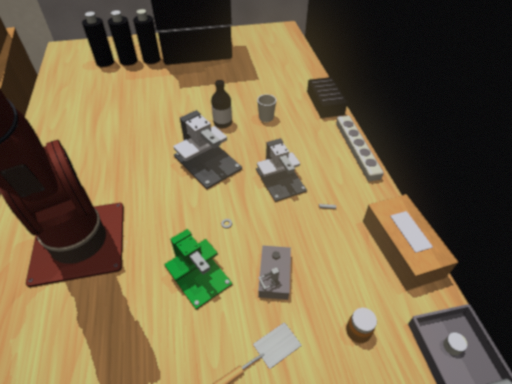

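View pics/top0.png

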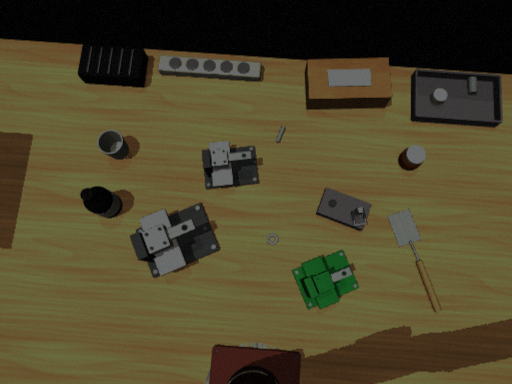

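```bash
python3 - <<'E'
import cv2,numpy as np
t=cv2.imread("pics/top0.png");s=cv2.imread("pics/side0.png")
def crop(im,u,v,w,h,k): return cv2.resize(im[v:v+h,u:u+w],None,fx=k,fy=k,interpolation=cv2.INTER_CUBIC)
a=crop(t,195,130,75,65,5);b=crop(s,250,135,75,65,5);c=crop(t,310,180,75,65,5);d=crop(s,250,240,75,65,5)
cv2.imwrite("pics/c0.png",np.vstack([np.hstack([a,b]),np.hstack([c,d])]))
E
```

```text
(no output)
```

View pics/c0.png

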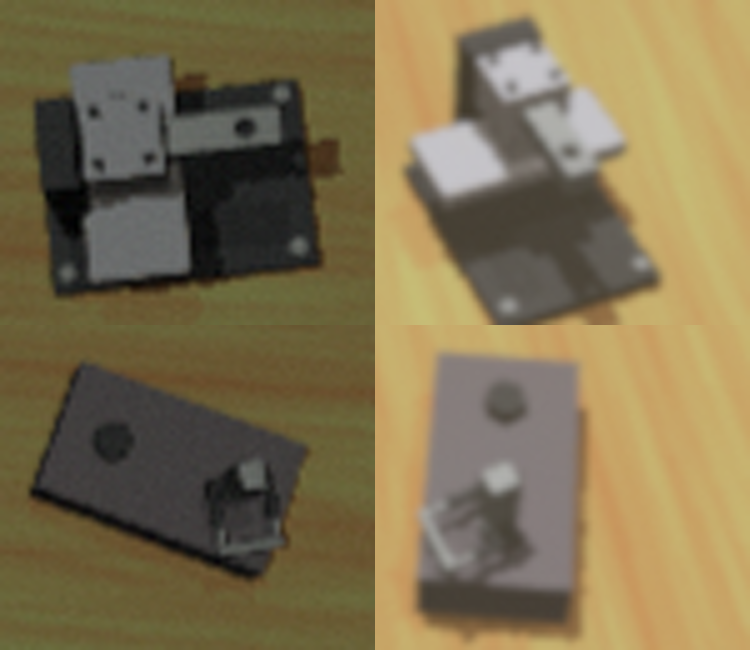

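```bash
cat > h.py <<'E'
import numpy as np
from plant import camera_info
def bp(c,u,v,z):
    i=camera_info(c);d=i['R'].T@np.array([(u-i['cx'])/i['fx'],(v-i['cy'])/i['fy'],1]);o=-i['R'].T@i['t']
    return o+d*(z-o[2])/d[2]
def pj(c,X):
    i=camera_info(c);q=i['R']@np.array(X)+i['t'];return np.array([q[0]/q[2]*i['fx']+i['cx'],q[1]/q[2]*i['fy']+i['cy']])
def tri(u,v,u2,v2):
    from scipy.optimize import least_squares
    r=least_squares(lambda X:np.r_[pj('top',X)-[u,v],pj('side',X)-[u2,v2]],[500,0,50]);return r.x,r.fun
E
python3 - <<'E'
from h import *
def cr(c,u0,v0,x,y): return (c,u0+(x+.5)/5-.5,v0+(y+.5)/5-.5)
P=lambda c,u0,v0,x,y,z: np.round(bp(*cr(c,u0,v0,x,y),z),1)
T=lambda x,y,z:P('top',195,130,x,y,z)
S=lambda x,y,z:P('side',250,135,x-375,y,z)
print('hole',T(246,127,108),S(570,151,108))
print('end',T(281,109,108),T(279,145,108),S(558,178,108),S(596,168,108))
print('shaft at block',T(168,118,108),T(170,156,108))
print('base corners',T(297,82,10),T(320,265,10),T(55,295,10),S(493,322,10),S(660,282,10),S(405,170,10))
T2=lambda x,y,z:P('top',310,180,x,y-325,z)
S2=lambda x,y,z:P('side',250,240,x-375,y-325,z)
print('grip top',T2(253,475,86),S2(501,475,86))
print('bar ends',T2(222,549,53),T2(281,541,53),S2(425,513,53),S2(455,568,53))
print('rack corners',T2(82,362,36),T2(308,450,36),T2(32,490,36),T2(262,568,36),S2(437,354,36),S2(579,362,36),S2(420,580,36),S2(572,590,36))
print('bolt head',T2(114,441,44),S2(505,402,44))
def t2(a,b): return [np.round(x,1) for x in tri(*a[1:],*b[1:])]
print('grip tri',t2(cr('top',310,180,253,150),cr('side',250,240,126,150)))
print('hole tri',t2(cr('top',195,130,246,127),cr('side',250,135,195,151)))
E
```

```text
hole [605.8  70.5 108. ] [604.6  70.7 108. ]
end [617.  53. 108.] [597.4  52.4 108. ] [592.1  50.8 108. ] [615.6  54.3 108. ]
shaft at block [607.6 111.6 108. ] [587.1 108.6 108. ]
base corners [662.8  50.1  10. ] [557.   28.6  10. ] [528.4 175.2  10. ] [553.7  33.9  10. ] [661.5  44.5  10. ] [528.3 170.5  10. ]
grip top [ 488.8 -241.9   86. ] [ 488.2 -241.6   86. ]
bar ends [ 453.6 -233.8   53. ] [ 460.3 -264.9   53. ] [ 453.1 -236.1   53. ] [ 460.9 -267.3   53. ]
rack corners [ 553.1 -157.2   36. ] [ 513.7 -282.    36. ] [ 480.2 -133.6   36. ] [ 447.4 -259.    36. ] [ 481.1 -137.3   36. ] [ 553.  -157.4   36. ] [ 445.4 -261.5   36. ] [ 515.6 -281.7   36. ]
bolt head [ 509.  -175.5   44. ] [ 507.6 -178.    44. ]
grip tri [array([ 488.4, -241.8,   86.4]), array([-0. ,  0.1,  0.1, -0. ])]
hole tri [array([605.1,  70.4, 108.4]), array([-0. ,  0.2,  0.2, -0.1])]
```

The parts are identified:
- **Stand-like candidates (top view):** green at (325,280), a large grey one at (178,240) and a small grey one at (230,163). The green one is excluded and the small one is meant. The crop shows its shaft hole at about (244,155), world (605, 70.5).
- **Pin:** it stands in the rack at (360,210) with its loop pointing about -x in the world. The bolt at (333,203) is the plain one.

Next I'll work out the approach.

```bash
cat >> h.py <<'E'
from plant import get_state
from scipy.spatial.transform import Rotation as Ro
def show():
    s=get_state();R=Ro.from_rotvec(s['tcp_rot']).as_matrix()
    print('t',round(s['t'],2),'pos',np.round(s['eef_pos'],1),'yawx',round(np.degrees(np.arctan2(R[1,0],R[0,0])),1),'z',np.round(R[:,2],3),'F',np.round(s['ft_force'],1),'T',np.round(s['ft_torque'],2),'op',round(s['opening'],3),'j',np.round(s['joints'],2))
    return s,R
def plan(target,yaw,n,jaw):
    s,R=show();p=np.array(s['eef_pos'],float);t=np.array(target,float)
    Rt=Ro.from_euler('z',yaw,degrees=True)*Ro.from_rotvec([np.pi,0,0])
    rv=(Ro.from_matrix(R).inv()*Rt).as_rotvec(degrees=True);print('rv',rv.round(2))
    for k in range(n):
        d=(t-p)/(n-k);l=R.T@d;print(np.round(np.r_[l/25,rv/n/8,jaw],2).tolist())
        p=p+d;R=R@Ro.from_rotvec(rv/n,degrees=True).as_matrix()
E
python3 -c "
from h import *
plan([488.5,-241.8,180],103.5,20,-1)"
```

```text
t 0.6 pos [ 144.2 -633.8  250.3] yawx 12.8 z [ 0.  0. -1.] F [-0.2 -0.3 -0.4] T [ 0.03 -0.    0.01] op 1.003 j [ 1.25  0.33  0.04  1.47 -0.01  1.34 -0.06]
rv [ -0.    -0.   -90.68]
[0.85, -0.61, 0.14, -0.0, -0.0, -0.57, -1.0]
[0.89, -0.54, 0.14, -0.0, -0.0, -0.57, -1.0]
[0.93, -0.47, 0.14, -0.0, -0.0, -0.57, -1.0]
[0.97, -0.4, 0.14, -0.0, -0.0, -0.57, -1.0]
[0.99, -0.32, 0.14, -0.0, -0.0, -0.57, -1.0]
[1.02, -0.24, 0.14, -0.0, -0.0, -0.57, -1.0]
[1.03, -0.16, 0.14, -0.0, -0.0, -0.57, -1.0]
[1.04, -0.08, 0.14, -0.0, -0.0, -0.57, -1.0]
[1.04, 0.01, 0.14, -0.0, -0.0, -0.57, -1.0]
[1.04, 0.09, 0.14, -0.0, -0.0, -0.57, -1.0]
[1.03, 0.17, 0.14, -0.0, -0.0, -0.57, -1.0]
[1.01, 0.25, 0.14, -0.0, -0.0, -0.57, -1.0]
[0.99, 0.33, 0.14, -0.0, -0.0, -0.57, -1.0]
[0.96, 0.41, 0.14, -0.0, -0.0, -0.57, -1.0]
[0.92, 0.48, 0.14, -0.0, -0.0, -0.57, -1.0]
[0.88, 0.55, 0.14, -0.0, -0.0, -0.57, -1.0]
[0.84, 0.62, 0.14, -0.0, -0.0, -0.57, -1.0]
[0.79, 0.69, 0.14, -0.0, -0.0, -0.57, -1.0]
[0.73, 0.75, 0.14, -0.0, -0.0, -0.57, -1.0]
[0.67, 0.8, 0.14, -0.0, -0.0, -0.57, -1.0]
```

Emit:
servo_tool:
  moves:
    - [0.85,-0.6,0.1,0,0,-0.57,-1]
    - [0.9,-0.55,0.1,0,0,-0.57,-1]
    - [0.93,-0.47,0.1,0,0,-0.57,-1]
    - [0.97,-0.4,0.1,0,0,-0.57,-1]
    - [1,-0.32,0.1,0,0,-0.57,-1]
    - [1,-0.24,0.1,0,0,-0.57,-1]
    - [1,-0.16,0.1,0,0,-0.57,-1]
    - [1,-0.08,0.1,0,0,-0.57,-1]
    - [1,0,0.1,0,0,-0.57,-1]
    - [1,0.1,0.1,0,0,-0.57,-1]

```text
t: 1.85
eef_pos: [317.4, -429.4, 224.0]
tcp_rot: [2.711, 1.585, -0.002]
ft_force: [-0.2, -0.2, 0.7]
opening: 1.002
```

```bash
python3 -c "
from h import *
plan([488.5,-241.8,140],103.5,13,-1)"
```

```text
t 1.85 pos [ 317.4 -429.4  224. ] yawx 60.6 z [-0.001 -0.002 -1.   ] F [-0.2 -0.2  0.7] T [ 0.01 -0.04  0.02] op 1.002 j [ 1.05  0.13 -0.21  1.77  0.03  1.24  0.31]
rv [-2.000e-02  1.000e-01 -4.289e+01]
[0.76, 0.18, 0.26, -0.0, 0.0, -0.41, -1.0]
[0.75, 0.22, 0.26, -0.0, 0.0, -0.41, -1.0]
[0.74, 0.26, 0.26, -0.0, 0.0, -0.41, -1.0]
[0.72, 0.3, 0.26, -0.0, 0.0, -0.41, -1.0]
[0.7, 0.34, 0.26, -0.0, 0.0, -0.41, -1.0]
[0.68, 0.38, 0.26, -0.0, 0.0, -0.41, -1.0]
[0.66, 0.42, 0.26, -0.0, 0.0, -0.41, -1.0]
[0.63, 0.46, 0.26, -0.0, 0.0, -0.41, -1.0]
[0.6, 0.5, 0.26, -0.0, 0.0, -0.41, -1.0]
[0.57, 0.53, 0.26, -0.0, 0.0, -0.41, -1.0]
[0.54, 0.56, 0.26, -0.0, 0.0, -0.41, -1.0]
[0.51, 0.59, 0.26, -0.0, 0.0, -0.41, -1.0]
[0.47, 0.62, 0.26, -0.0, 0.0, -0.41, -1.0]
```

Tracking is good.

Emit:
servo_tool:
  moves:
    - [0.97,0.24,0.35,0,0,-0.54,-1]
    - [0.97,0.3,0.35,0,0,-0.54,-1]
    - [0.94,0.36,0.35,0,0,-0.54,-1]
    - [0.92,0.43,0.35,0,0,-0.54,-1]
    - [0.88,0.5,0.35,0,0,-0.54,-1]
    - [0.84,0.56,0.35,0,0,-0.54,-1]
    - [0.8,0.62,0.35,0,0,-0.54,-1]
    - [0.75,0.68,0.35,0,0,-0.54,-1]
    - [0.7,0.73,0.35,0,0,-0.54,-1]
    - [0.65,0.78,0.35,0,0,-0.54,-1]

```text
t: 3.1
eef_pos: [492.0, -222.7, 129.7]
tcp_rot: [1.871, 2.523, -0.002]
ft_force: [-0.2, 0.2, 0.6]
opening: 1.0
```

```bash
python3 -c "
from h import *
import cv2
from plant import capture
plan([488.5,-241.8,83],103.5,7,-1)
a=capture('side')[:,:,::-1];b=capture('top')[:,:,::-1]
c=lambda im,u,v:cv2.resize(im[v:v+100,u:u+100],None,fx=4,fy=4,interpolation=cv2.INTER_CUBIC)
import numpy as np
cv2.imwrite('pics/p1.png',np.hstack([c(a,230,210),c(b,310,160)]))
"
```

```text
t 3.1 pos [ 492.  -222.7  129.7] yawx 106.9 z [-0.    -0.002 -1.   ] F [-0.2  0.2  0.6] T [-0.    0.06 -0.02] op 1.0 j [ 0.76  0.25 -0.48  1.86  0.13  1.07  0.53]
rv [-0.03  0.08  3.38]
[-0.1, -0.05, 0.27, -0.0, 0.0, 0.06, -1.0]
[-0.1, -0.05, 0.27, -0.0, 0.0, 0.06, -1.0]
[-0.1, -0.05, 0.27, -0.0, 0.0, 0.06, -1.0]
[-0.1, -0.05, 0.27, -0.0, 0.0, 0.06, -1.0]
[-0.1, -0.05, 0.27, -0.0, 0.0, 0.06, -1.0]
[-0.1, -0.05, 0.27, -0.0, 0.0, 0.06, -1.0]
[-0.1, -0.05, 0.27, -0.0, 0.0, 0.06, -1.0]
```

View pics/p1.png

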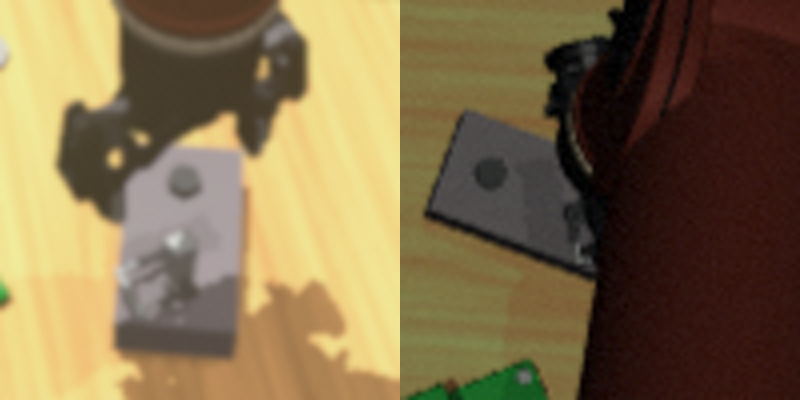

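Emit:
servo_tool:
  moves:
    - [-0.35,-0.17,0,0,0,0.21,-1]
    - [-0.35,-0.18,0,0,0,0.21,-1]
    - [0,0,0,0,0,0,-1]
    - [0,0,0.4,0,0,0,-1]
    - [0,0,0.4,0,0,0,-1]
    - [0,0,0.4,0,0,0,-1]
    - [0,0,0.4,0,0,0,-1]
    - [0,0,0.2,0,0,0,-1]
    - [0,0,0.05,0,0,0,-1]
    - [0,0,0,0,0,0,-1]

```text
t: 4.45
eef_pos: [487.9, -242.5, 79.0]
tcp_rot: [-1.948, -2.463, 0.002]
ft_force: [-0.2, 0.1, 0.3]
opening: 0.999
```

```bash
python3 -c "
from h import *
import cv2
from plant import capture
plan([488.5,-241.8,83],103.5,1,-1)
a=capture('side')[:,:,::-1]
cv2.imwrite('pics/p2.png',cv2.resize(a[200:320,210:330],None,fx=5,fy=5,interpolation=cv2.INTER_CUBIC))
"
```

```text
t 4.45 pos [ 487.9 -242.5   79. ] yawx 103.3 z [-0.002 -0.    -1.   ] F [-0.2  0.1  0.3] T [ 0.01 -0.06 -0.04] op 0.999 j [ 0.77  0.32 -0.45  1.89  0.16  0.97  0.48]
rv [-0.1  -0.02 -0.16]
[0.02, 0.03, -0.16, -0.01, -0.0, -0.02, -1.0]
```

View pics/p2.png

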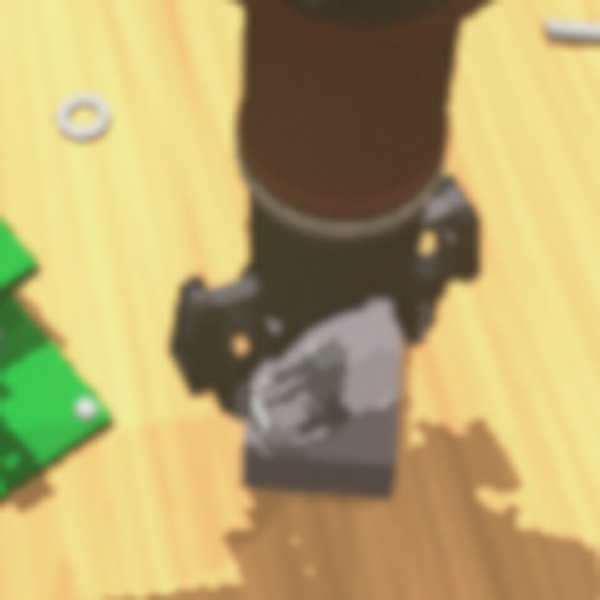

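Emit:
servo_tool:
  moves:
    - [0.02,0.03,-0.16,0,0,0,-1]
    - [0,0,0,0,0,0,-0.4]
    - [0,0,0,0,0,0,0.1]
    - [0,0,0,0,0,0,0.4]
    - [0,0,0,0,0,0,0.7]
    - [0,0,0,0,0,0,1]
    - [0,0,0,0,0,0,1]
    - [0,0,0,0,0,0,1]
    - [0,0,0,0,0,0,1]
    - [0,0,0,0,0,0,1]

```text
t: 5.75
eef_pos: [489.2, -242.2, 84.5]
tcp_rot: [1.948, 2.464, -0.001]
ft_force: [0.2, 0.4, 0.5]
opening: 0.173
```

```bash
python3 -c "
from h import *
show()"
```

```text
t 5.75 pos [ 489.2 -242.2   84.5] yawx 103.3 z [ 0.    -0.001 -1.   ] F [0.2 0.4 0.5] T [0.   0.05 0.  ] op 0.173 j [ 0.77  0.31 -0.45  1.88  0.16  0.98  0.48]
```

Emit:
servo_tool:
  moves:
    - [0,0,-0.2,0,0,0,1]
    - [0,0,-0.4,0,0,0,1]
    - [0,0,-0.6,0,0,0,1]
    - [0,0,-0.8,0,0,0,1]
    - [0,0,-0.8,0,0,0,1]
    - [0,0,-0.8,0,0,0,1]
    - [0,0,-0.8,0,0,0,1]
    - [0,0,-0.6,0,0,0,1]
    - [0,0,-0.3,0,0,0,1]
    - [0,0,0,0,0,0,1]

```text
t: 7.0
eef_pos: [489.5, -241.7, 228.1]
tcp_rot: [1.945, 2.461, -0.001]
ft_force: [-0.8, 0.6, -1.1]
opening: 0.169
```

```bash
python3 -c "
from h import *
import cv2
from plant import capture
plan([607,60,216],190.3,18,1)
a=capture('side')[:,:,::-1]
cv2.imwrite('pics/p3.png',cv2.resize(a[160:320,190:350],None,fx=4,fy=4,interpolation=cv2.INTER_CUBIC))
"
```

```text
t 7.0 pos [ 489.5 -241.7  228.1] yawx 103.4 z [ 0.003 -0.003 -1.   ] F [-0.8  0.6 -1.1] T [ 0.04 -0.02 -0.  ] op 0.169 j [ 0.79  0.17 -0.46  1.73  0.08  1.26  0.55]
rv [-5.000e-02  2.800e-01 -8.693e+01]
[0.59, 0.41, 0.03, -0.0, 0.0, -0.6, 1.0]
[0.56, 0.46, 0.03, -0.0, 0.0, -0.6, 1.0]
[0.52, 0.5, 0.03, -0.0, 0.0, -0.6, 1.0]
[0.47, 0.54, 0.03, -0.0, 0.0, -0.6, 1.0]
[0.42, 0.58, 0.03, -0.0, 0.0, -0.6, 1.0]
[0.37, 0.62, 0.03, -0.0, 0.0, -0.6, 1.0]
[0.32, 0.64, 0.03, -0.0, 0.0, -0.6, 1.0]
[0.26, 0.67, 0.03, -0.0, 0.0, -0.6, 1.0]
[0.21, 0.69, 0.03, -0.0, 0.0, -0.6, 1.0]
[0.15, 0.7, 0.03, -0.0, 0.0, -0.6, 1.0]
[0.09, 0.71, 0.03, -0.0, 0.0, -0.6, 1.0]
[0.03, 0.72, 0.03, -0.0, 0.0, -0.6, 1.0]
[-0.03, 0.72, 0.03, -0.0, 0.0, -0.6, 1.0]
[-0.09, 0.71, 0.03, -0.0, 0.0, -0.6, 1.0]
[-0.15, 0.7, 0.03, -0.0, 0.0, -0.6, 1.0]
[-0.21, 0.69, 0.03, -0.0, 0.0, -0.6, 1.0]
[-0.27, 0.67, 0.03, -0.0, 0.0, -0.6, 1.0]
[-0.32, 0.64, 0.03, -0.0, 0.0, -0.6, 1.0]
```

View pics/p3.png

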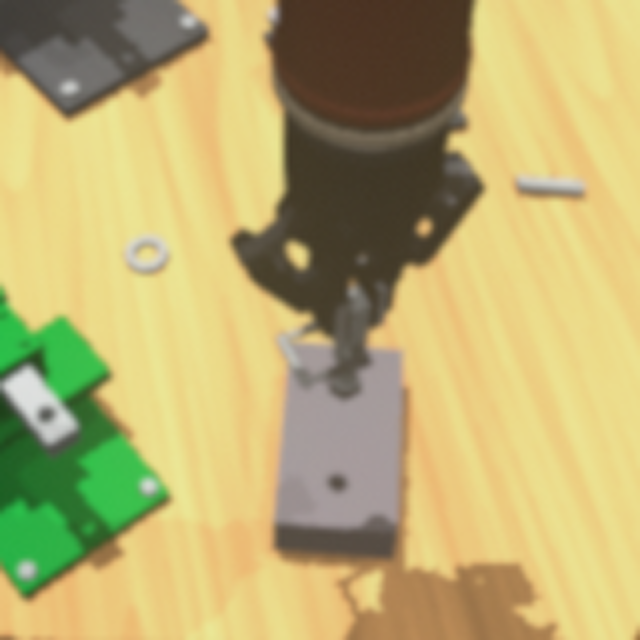

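The pin is held upright, with the loop still out to the left. The empty rack hole shows at (338,482) in the crop.

Emit:
servo_tool:
  moves:
    - [0.3,0.2,0,0,0,-0.55,1]
    - [0.55,0.45,0,0,0,-0.6,1]
    - [0.52,0.5,0,0,0,-0.6,1]
    - [0.47,0.54,0,0,0,-0.6,1]
    - [0.42,0.58,0,0,0,-0.6,1]
    - [0.37,0.62,0,0,0,-0.6,1]
    - [0.32,0.64,0,0,0,-0.6,1]
    - [0.26,0.67,0,0,0,-0.6,1]
    - [0.2,0.69,0,0,0,-0.6,1]
    - [0.15,0.7,0,0,0,-0.6,1]

```text
t: 8.3
eef_pos: [547.6, -78.7, 217.5]
tcp_rot: [-0.748, -3.038, -0.0]
ft_force: [-0.8, 0.3, -1.6]
opening: 0.171
```

```bash
python3 -c "
from h import *
plan([606,66,210],190.3,9,1)"
```

```text
t 8.3 pos [547.6 -78.7 217.5] yawx 152.3 z [-0.012  0.003 -1.   ] F [-0.8  0.3 -1.6] T [-0.01 -0.05  0.02] op 0.171 j [ 0.64  0.23 -0.66  1.71  0.14  1.27  1.04]
rv [  0.07  -0.72 -37.98]
[0.07, 0.69, 0.03, 0.0, -0.01, -0.53, 1.0]
[0.02, 0.69, 0.03, 0.0, -0.01, -0.53, 1.0]
[-0.03, 0.69, 0.03, 0.0, -0.01, -0.53, 1.0]
[-0.08, 0.69, 0.03, 0.0, -0.01, -0.53, 1.0]
[-0.13, 0.68, 0.03, 0.0, -0.01, -0.53, 1.0]
[-0.18, 0.67, 0.03, 0.0, -0.01, -0.53, 1.0]
[-0.23, 0.65, 0.03, 0.0, -0.01, -0.53, 1.0]
[-0.28, 0.63, 0.03, 0.0, -0.01, -0.53, 1.0]
[-0.33, 0.61, 0.03, 0.0, -0.01, -0.53, 1.0]
```

Emit:
servo_tool:
  moves:
    - [0.07,0.69,-0.05,0,0,-0.53,1]
    - [0.02,0.69,-0.05,0,0,-0.53,1]
    - [-0.03,0.69,-0.05,0,0,-0.53,1]
    - [-0.08,0.69,-0.05,0,0,-0.53,1]
    - [-0.13,0.68,-0.05,0,0,-0.53,1]
    - [-0.18,0.67,-0.05,0,0,-0.53,1]
    - [-0.22,0.6,-0.03,0,0,-0.5,1]
    - [-0.25,0.5,0,0,0,-0.4,1]
    - [-0.1,0.2,0,0,0,-0.1,1]
    - [0,0,0,0,0,0,1]

```text
t: 9.55
eef_pos: [597.2, 56.6, 217.3]
tcp_rot: [0.194, -3.111, -0.012]
ft_force: [-0.8, 0.2, -1.4]
opening: 0.171
```

```bash
python3 -c "
from h import *
import cv2
from plant import capture
plan([605.2,70.5,205],190.3,4,1)
a=capture('side')[:,:,::-1];b=capture('top')[:,:,::-1]
c=lambda im,u,v:cv2.resize(im[v:v+100,u:u+100],None,fx=4,fy=4,interpolation=cv2.INTER_CUBIC)
cv2.imwrite('pics/p4.png',np.hstack([c(a,230,100),c(b,190,110)]))
"
```

```text
t 9.55 pos [597.2  56.6 217.3] yawx -172.8 z [-0.025  0.006 -1.   ] F [-0.8  0.2 -1.4] T [-0.01  0.   -0.01] op 0.171 j [ 0.47  0.37 -0.79  1.58  0.26  1.32  1.33]
rv [ 0.55 -1.36 -3.15]
[-0.1, 0.13, 0.12, 0.02, -0.04, -0.1, 1.0]
[-0.1, 0.13, 0.12, 0.02, -0.04, -0.1, 1.0]
[-0.1, 0.12, 0.12, 0.02, -0.04, -0.1, 1.0]
[-0.1, 0.12, 0.12, 0.02, -0.04, -0.1, 1.0]
```

View pics/p4.png

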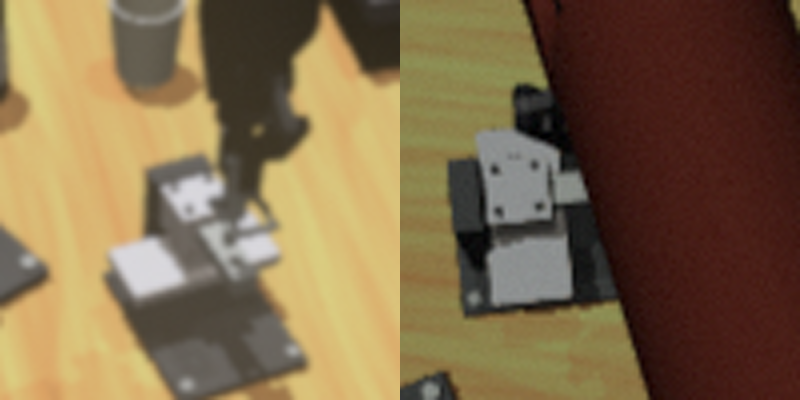

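Emit:
servo_tool:
  moves:
    - [-0.15,0.2,0,0.03,-0.08,-0.15,1]
    - [-0.15,0.2,0,0.03,-0.08,-0.15,1]
    - [-0.1,0.1,0,0,0,-0.1,1]
    - [0,0,0,0,0,0,1]
    - [0,0,0,0,0,0,1]
    - [0,0,0,0,0,0,1]
    - [0,0,0,0,0,0,1]
    - [0,0,0,0,0,0,1]
    - [0,0,0,0,0,0,1]
    - [0,0,0,0,0,0,1]

```text
t: 10.9
eef_pos: [605.8, 69.0, 217.5]
tcp_rot: [-0.283, 3.128, -0.002]
ft_force: [-0.2, -0.3, -1.9]
opening: 0.172
```

```bash
python3 -c "
from h import *
import cv2
from plant import capture
plan([605.2,70.5,205],190.3,1,1)
a=capture('side')[:,:,::-1]
c=lambda im,u,v:cv2.resize(im[v:v+60,u:u+80],None,fx=8,fy=8,interpolation=cv2.INTER_CUBIC)
cv2.imwrite('pics/p5.png',c(a,245,130))
print(pj('side',[605.2,70.5,138]),pj('side',[605.2,70.5,168]),pj('side',[605.2,70.5,108]))
"
```

```text
t 10.9 pos [605.8  69.  217.5] yawx -169.6 z [ 0.001 -0.001 -1.   ] F [-0.2 -0.3 -1.9] T [ 0.06  0.04 -0.  ] op 0.172 j [ 0.45  0.38 -0.8   1.58  0.28  1.3   1.36]
rv [-0.06  0.02  0.05]
[0.01, 0.06, 0.5, -0.01, 0.0, 0.01, 1.0]
[289.56408834 157.22599106] [290.32819759 149.30947418] [288.83139594 164.81701504]
```

View pics/p5.png

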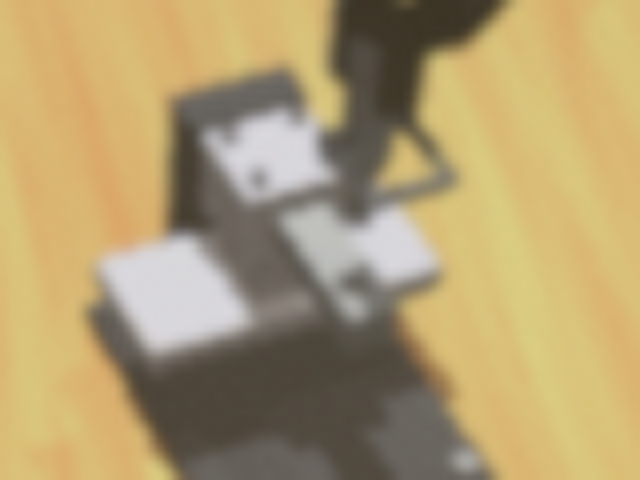

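Emit:
servo_tool:
  moves:
    - [0,0.06,0.2,0,0,0,1]
    - [0,0,0.3,0,0,0,1]
    - [0,0,0.25,0,0,0,1]
    - [0,0,0.1,0,0,0,1]
    - [0,0,0,0,0,0,1]
    - [0,0,0,0,0,0,1]
    - [0,0,0,0,0,0,1]
    - [0,0,0,0,0,0,1]
    - [0,0,0,0,0,0,1]
    - [0,0,0,0,0,0,1]

```text
t: 12.2
eef_pos: [605.5, 70.6, 194.8]
tcp_rot: [-0.283, 3.128, -0.001]
ft_force: [-0.3, 0.4, -0.5]
opening: 0.169
```

```bash
python3 -c "
from h import *
import cv2
from plant import capture
plan([605.2,70.5,186],190.3,1,1)
a=capture('side')[:,:,::-1]
c=lambda im,u,v:cv2.resize(im[v:v+60,u:u+80],None,fx=8,fy=8,interpolation=cv2.INTER_CUBIC)
cv2.imwrite('pics/p6.png',c(a,245,130))
"
```

```text
t 12.2 pos [605.5  70.6 194.8] yawx -169.6 z [ 0.001 -0.001 -1.   ] F [-0.3  0.4 -0.5] T [0.01 0.01 0.  ] op 0.169 j [ 0.44  0.39 -0.8   1.61  0.29  1.26  1.34]
rv [-0.05  0.02  0.06]
[0.01, -0.0, 0.35, -0.01, 0.0, 0.01, 1.0]
```

View pics/p6.png

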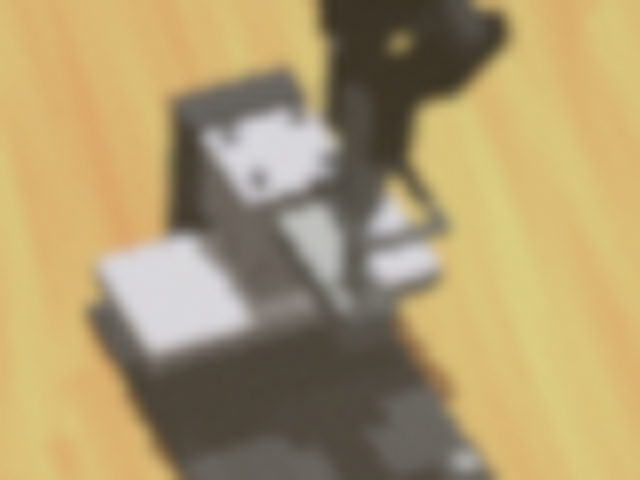

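Emit:
servo_tool:
  moves:
    - [0,0,0.1,0,0,0,1]
    - [0,0,0.08,0,0,0,1]
    - [0,0,0.06,0,0,0,1]
    - [0,0,0.06,0,0,0,1]
    - [0,0,0.06,0,0,0,1]
    - [0,0,0.06,0,0,0,1]
    - [0,0,0.06,0,0,0,1]
    - [0,0,0,0,0,0,1]
    - [0,0,0,0,0,0,1]
    - [0,0,0,0,0,0,1]

```text
t: 13.5
eef_pos: [605.6, 70.6, 181.9]
tcp_rot: [-0.283, 3.128, -0.001]
ft_force: [0.2, 0.1, -0.8]
opening: 0.167
```

```bash
python3 -c "
from h import *
show()
"
```

```text
t 13.5 pos [605.6  70.6 181.9] yawx -169.6 z [ 0.001 -0.001 -1.   ] F [ 0.2  0.1 -0.8] T [ 0.01 -0.1   0.05] op 0.167 j [ 0.44  0.41 -0.8   1.62  0.3   1.24  1.34]
```

Emit:
servo_tool:
  moves:
    - [0,0,0.06,0,0,0,1]
    - [0,0,0.06,0,0,0,1]
    - [0,0,0.06,0,0,0,1]
    - [0,0,0.06,0,0,0,1]
    - [0,0,0.06,0,0,0,1]
    - [0,0,0.06,0,0,0,1]
    - [0,0,0.06,0,0,0,1]
    - [0,0,0.06,0,0,0,1]
    - [0,0,0.06,0,0,0,1]
    - [0,0,0,0,0,0,1]

```text
t: 14.75
eef_pos: [605.6, 70.7, 167.4]
tcp_rot: [-0.283, 3.128, -0.001]
ft_force: [0.4, 0.3, -1.0]
opening: 0.169
```

```bash
python3 -c "
from h import *
import cv2
from plant import capture
show()
a=capture('side')[:,:,::-1]
c=lambda im,u,v:cv2.resize(im[v:v+60,u:u+80],None,fx=8,fy=8,interpolation=cv2.INTER_CUBIC)
cv2.imwrite('pics/p7.png',c(a,245,130))
"
```

```text
t 14.75 pos [605.6  70.7 167.4] yawx -169.6 z [ 0.001 -0.001 -1.   ] F [ 0.4  0.3 -1. ] T [ 0.05 -0.05 -0.  ] op 0.169 j [ 0.43  0.42 -0.79  1.64  0.31  1.22  1.33]
```

View pics/p7.png

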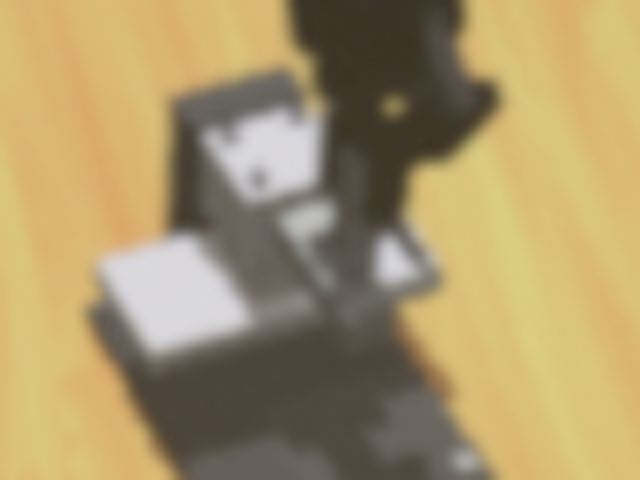

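Emit:
servo_tool:
  moves:
    - [0,0,0.06,0,0,0,1]
    - [0,0,0.06,0,0,0,1]
    - [0,0,0.06,0,0,0,1]
    - [0,0,0.06,0,0,0,1]
    - [0,0,0.04,0,0,0,1]
    - [0,0,0.04,0,0,0,1]
    - [0,0,0.04,0,0,0,1]
    - [0,0,0,0,0,0,1]
    - [0,0,0,0,0,0,1]
    - [0,0,0,0,0,0,1]

```text
t: 16.05
eef_pos: [605.7, 70.7, 157.9]
tcp_rot: [-0.283, 3.128, -0.001]
ft_force: [0.0, 0.1, -0.9]
opening: 0.17
```

```bash
python3 -c "
from h import *
show()
"
```

```text
t 16.05 pos [605.7  70.7 157.9] yawx -169.6 z [ 0.001 -0.001 -1.   ] F [ 0.   0.1 -0.9] T [ 0.06 -0.06  0.06] op 0.17 j [ 0.43  0.43 -0.79  1.65  0.32  1.2   1.32]
```

Emit:
servo_tool:
  moves:
    - [0,0,0.04,0,0,0,1]
    - [0,0,0.04,0,0,0,1]
    - [0,0,0.03,0,0,0,1]
    - [0,0,0,0,0,0,1]
    - [0,0,0,0,0,0,1]
    - [0,0,0,0,0,0,1]
    - [0,0,0,0,0,0,1]
    - [0,0,0,0,0,0,1]
    - [0,0,0,0,0,0,1]
    - [0,0,0,0,0,0,1]

```text
t: 17.3
eef_pos: [605.8, 70.7, 156.0]
tcp_rot: [-0.283, 3.127, -0.002]
ft_force: [-1.1, 0.0, 3.8]
opening: 0.176
```

```bash
python3 -c "
from h import *
import cv2
from plant import capture
show()
a=capture('side')[:,:,::-1]
c=lambda im,u,v:cv2.resize(im[v:v+60,u:u+80],None,fx=8,fy=8,interpolation=cv2.INTER_CUBIC)
cv2.imwrite('pics/p8.png',c(a,245,130))
"
```

```text
t 17.3 pos [605.8  70.7 156. ] yawx -169.7 z [ 0.001 -0.001 -1.   ] F [-1.1  0.   3.8] T [-0.09  0.32 -0.04] op 0.176 j [ 0.43  0.43 -0.79  1.65  0.32  1.2   1.32]
```

View pics/p8.png

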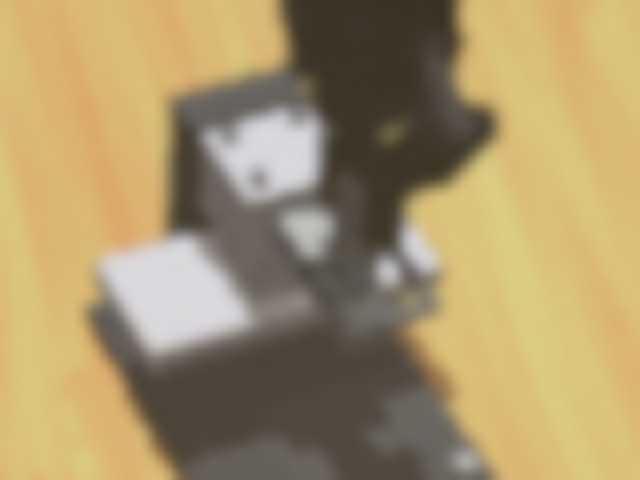

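Emit:
servo_tool:
  moves:
    - [0,0,0,0,0,0,0.55]
    - [0,0,0,0,0,0,0.4]
    - [0,0,0,0,0,0,0.2]
    - [0,0,0,0,0,0,0]
    - [0,0,0,0,0,0,0]
    - [0,0,-0.3,0,0,0,0]
    - [0,0,-0.6,0,0,0,0]
    - [0,0,-0.6,0,0,0,0]
    - [0,0,-0.5,0,0,0,0]
    - [0,0,-0.2,0,0,0,0]

```text
t: 18.6
eef_pos: [606.2, 70.9, 215.3]
tcp_rot: [-0.283, 3.126, -0.002]
ft_force: [0.4, -0.8, 0.7]
opening: 0.5
```

```bash
python3 -c "
from h import *
import cv2
from plant import capture,spot_point
show()
a=capture('side')[:,:,::-1]
c=lambda im,u,v:cv2.resize(im[v:v+60,u:u+80],None,fx=8,fy=8,interpolation=cv2.INTER_CUBIC)
cv2.imwrite('pics/p9.png',c(a,245,130))
for n in ('pin','loop_bar','hole_in','shaft_line'): print(n,spot_point('side',n))
"
```

```text
t 18.6 pos [606.2  70.9 215.3] yawx -169.6 z [ 0.003 -0.001 -1.   ] F [ 0.4 -0.8  0.7] T [-0.01 -0.01  0.02] op 0.5 j [ 0.45  0.38 -0.8   1.58  0.28  1.3   1.35]
pin []
loop_bar [{'point': [611.0, 40.1, 124.3], 'conf': 0.49}, {'point': [708.5, -17.9, -2.4], 'conf': 0.46}]
hole_in [{'point': [602.8, 76.9, 106.9], 'conf': 0.82}, {'point': [322.4, -201.3, 103.0], 'conf': 0.76}, {'point': [405.9, 200.7, 137.7], 'conf': 0.56}, {'point': [627.3, 438.6, -1.0], 'conf': 0.25}]
shaft_line [{'point': [384.0, 240.5, 131.8], 'conf': 0.82}, {'point': [599.7, 114.4, 97.9], 'conf': 0.71}, {'point': [309.7, -170.4, 101.0], 'conf': 0.61}]
```

View pics/p9.png

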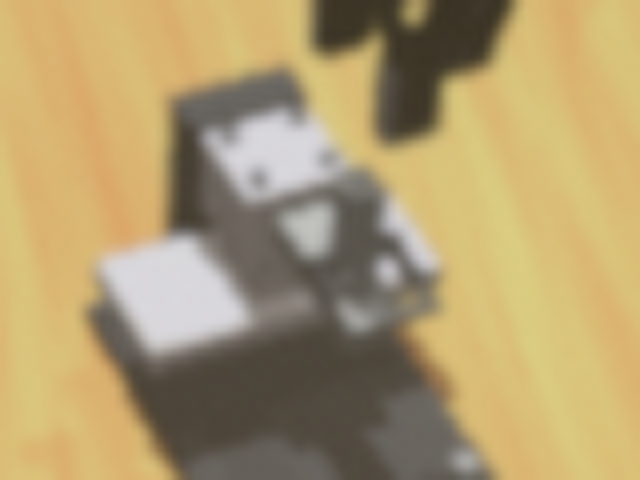

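The pin is seated upright, with its collar on the shaft and the loop open near (430,295) in the crop. I'll press the cross-bar with one finger of the opened gripper. It is 14.5 mm wide across the loop, so it fits between the legs. The hand will be tilted away from the pin.

```bash
cat >> h.py <<'E'
def rot(yaw,tilt): # tilt about tool y (+: body leans to -toolx)
    return Ro.from_euler('z',yaw,degrees=True)*Ro.from_rotvec([np.pi,0,0])*Ro.from_rotvec([0,np.radians(tilt),0])
def plan2(target,yaw,tilt,n,jaw):
    s,R=show();p=np.array(s['eef_pos'],float);t=np.array(target,float)
    rv=(Ro.from_matrix(R).inv()*rot(yaw,tilt)).as_rotvec(degrees=True);print('rv',rv.round(2))
    for k in range(n):
        d=(t-p)/(n-k);l=R.T@d;print(np.round(np.r_[l/25,rv/n/8,jaw],2).tolist())
        p=p+d;R=R@Ro.from_rotvec(rv/n,degrees=True).as_matrix()
E
python3 -c "
from h import *
plan2([562.7,29.5,215],100.4,0,13,-1)
print(rot(100.4,24).as_matrix().round(2))
"
```

```text
t 18.85 pos [605.5  70.6 213.3] yawx -169.6 z [ 0.    -0.001 -1.   ] F [ 0.  -0.  -0.2] T [-0.    0.02 -0.  ] op 0.503 j [ 0.45  0.38 -0.8   1.59  0.28  1.3   1.35]
rv [-3.000e-02  5.000e-02  8.996e+01]
[0.15, -0.1, -0.01, -0.0, 0.0, 0.86, -1.0]
[0.14, -0.12, -0.01, -0.0, 0.0, 0.86, -1.0]
[0.12, -0.13, -0.01, -0.0, 0.0, 0.86, -1.0]
[0.11, -0.15, -0.01, -0.0, 0.0, 0.86, -1.0]
[0.09, -0.16, -0.01, -0.0, 0.0, 0.86, -1.0]
[0.07, -0.17, -0.01, -0.0, 0.0, 0.86, -1.0]
[0.05, -0.18, -0.01, -0.0, 0.0, 0.86, -1.0]
[0.03, -0.18, -0.01, -0.0, 0.0, 0.86, -1.0]
[0.0, -0.18, -0.01, -0.0, 0.0, 0.86, -1.0]
[-0.02, -0.18, -0.01, -0.0, 0.0, 0.86, -1.0]
[-0.04, -0.18, -0.01, -0.0, 0.0, 0.86, -1.0]
[-0.06, -0.17, -0.01, -0.0, 0.0, 0.86, -1.0]
[-0.08, -0.16, -0.01, -0.0, 0.0, 0.86, -1.0]
[[-0.16  0.98 -0.07]
 [ 0.9   0.18  0.4 ]
 [ 0.41  0.   -0.91]]
```

Emit:
servo_tool:
  moves:
    - [0.15,-0.1,0,0,0,0.9,-1]
    - [0.14,-0.12,0,0,0,0.9,-1]
    - [0.12,-0.13,0,0,0,0.9,-1]
    - [0.1,-0.15,0,0,0,0.9,-1]
    - [0.09,-0.16,0,0,0,0.9,-1]
    - [0.07,-0.17,0,0,0,0.9,-1]
    - [0.05,-0.18,0,0,0,0.9,-1]
    - [0.03,-0.18,0,0,0,0.9,-1]
    - [0,-0.18,0,0,0,0.9,-1]
    - [-0.02,-0.18,0,0,0,0.9,-1]

```text
t: 20.1
eef_pos: [567.1, 39.0, 206.1]
tcp_rot: [-1.658, -2.657, 0.01]
ft_force: [-0.6, -0.4, -0.5]
opening: 0.997
```

```bash
python3 -c "
from h import *
plan2([562.7,27,200],100.4,24,5,-1)
"
```

```text
t 20.1 pos [567.1  39.  206.1] yawx 116.1 z [-0.011 -0.    -1.   ] F [-0.6 -0.4 -0.5] T [0.04 0.02 0.03] op 0.997 j [ 0.37  0.26 -0.61  1.69  0.15  1.25  0.19]
rv [-3.9  23.64 15.31]
[-0.07, -0.07, 0.05, -0.1, 0.59, 0.38, -1.0]
[-0.08, -0.07, 0.04, -0.1, 0.59, 0.38, -1.0]
[-0.09, -0.07, 0.03, -0.1, 0.59, 0.38, -1.0]
[-0.09, -0.06, 0.03, -0.1, 0.59, 0.38, -1.0]
[-0.1, -0.06, 0.02, -0.1, 0.59, 0.38, -1.0]
```

Emit:
servo_tool:
  moves:
    - [-0.1,-0.07,0,-0.1,0.59,0.38,-1]
    - [-0.1,-0.07,0,-0.1,0.59,0.38,-1]
    - [-0.1,-0.07,0,-0.1,0.59,0.38,-1]
    - [-0.1,-0.06,0,-0.1,0.59,0.38,-1]
    - [-0.1,-0.06,0,-0.1,0.59,0.38,-1]
    - [0,0,0,0,0,0,-1]
    - [0,0,0,0,0,0,-1]
    - [0,0,0,0,0,0,-1]
    - [0,0,0,0,0,0,-1]
    - [0,0,0,0,0,0,-1]

```text
t: 21.35
eef_pos: [561.4, 27.9, 201.2]
tcp_rot: [-1.783, -2.139, -0.385]
ft_force: [0.7, 0.1, -0.1]
opening: 1.006
```

```bash
python3 -c "
from h import *
import cv2
from plant import capture
plan2([562.7,29.5,150],100.4,24,5,-1)
a=capture('side')[:,:,::-1];b=capture('top')[:,:,::-1]
c=lambda im,u,v:cv2.resize(im[v:v+100,u:u+100],None,fx=4,fy=4,interpolation=cv2.INTER_CUBIC)
cv2.imwrite('pics/q1.png',np.hstack([c(a,230,100),c(b,210,110)]))
"
```

```text
t 21.35 pos [561.4  27.9 201.2] yawx 100.3 z [-0.078  0.408 -0.91 ] F [ 0.7  0.1 -0.1] T [-0.41 -0.08 -0.01] op 1.006 j [ 0.59  0.34 -0.58  1.67 -0.24  1.28  0.29]
rv [-0.15 -0.55 -0.06]
[-0.16, 0.01, 0.38, -0.0, -0.01, -0.0, -1.0]
[-0.16, 0.01, 0.38, -0.0, -0.01, -0.0, -1.0]
[-0.16, 0.01, 0.38, -0.0, -0.01, -0.0, -1.0]
[-0.16, 0.01, 0.38, -0.0, -0.01, -0.0, -1.0]
[-0.16, 0.01, 0.38, -0.0, -0.01, -0.0, -1.0]
```

View pics/q1.png

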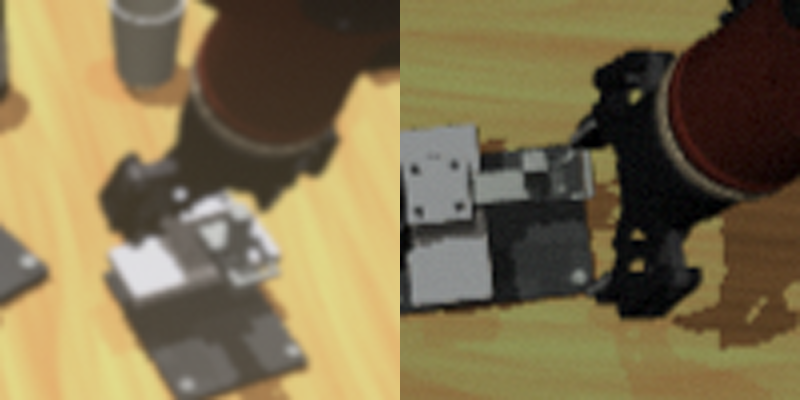

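Emit:
servo_tool:
  moves:
    - [-0.19,0.01,0.46,0,0,0,-1]
    - [-0.19,0.01,0.46,0,0,0,-1]
    - [-0.19,0.01,0.46,0,0,0,-1]
    - [-0.19,0.01,0.46,0,0,0,-1]
    - [-0.19,0.01,0.42,0,0,0,-1]
    - [0,0,0,0,0,0,-1]
    - [0,0,0,0,0,0,-1]
    - [0,0,0,0,0,0,-1]
    - [0,0,0,0,0,0,-1]
    - [0,0,0,0,0,0,-1]

```text
t: 22.7
eef_pos: [562.1, 29.7, 135.3]
tcp_rot: [-1.784, -2.139, -0.385]
ft_force: [0.4, -0.6, -0.5]
opening: 0.999
```

```bash
python3 -c "
from h import *
import cv2
from plant import capture
plan2([562.7,29.5,132],100.4,24,1,-1)
a=capture('side')[:,:,::-1];b=capture('top')[:,:,::-1]
c=lambda im,u,v:cv2.resize(im[v:v+70,u:u+70],None,fx=6,fy=6,interpolation=cv2.INTER_CUBIC)
cv2.imwrite('pics/q2.png',np.hstack([c(a,250,120),c(b,220,120)]))
s,R=show();p=s['eef_pos']
for a in(6,): 
  for sx in(11,-11):
    for yy in(42.5,57):
      q=p+R@np.array([sx,yy,a]);print(sx,yy,q.round(1),((pj('side',q)-[250,120])*6).round(),((pj('top',q)-[220,120])*6+[420,0]).round())
"
```

```text
t 22.7 pos [562.1  29.7 135.3] yawx 100.3 z [-0.078  0.408 -0.91 ] F [ 0.4 -0.6 -0.5] T [-0.43 -0.06  0.03] op 0.999 j [ 0.57  0.41 -0.57  1.73 -0.22  1.16  0.31]
rv [-0.15 -0.56 -0.1 ]
[-0.07, 0.02, 0.12, -0.02, -0.07, -0.01, -1.0]
t 22.8 pos [562.1  29.7 135.3] yawx 100.3 z [-0.078  0.408 -0.91 ] F [-0.7 -0.5  0.2] T [-0.49 -0.06  0.01] op 0.998 j [ 0.57  0.41 -0.57  1.73 -0.22  1.16  0.31]
11 42.5 [601.6  49.7 134.2] [241. 260.] [608. 206.]
11 57 [615.9  52.3 134.2] [269. 252.] [605. 173.]
-11 42.5 [605.2  30.  125.1] [258. 303.] [655. 207.]
-11 57 [619.5  32.6 125. ] [286. 294.] [652. 175.]
```

View pics/q2.png

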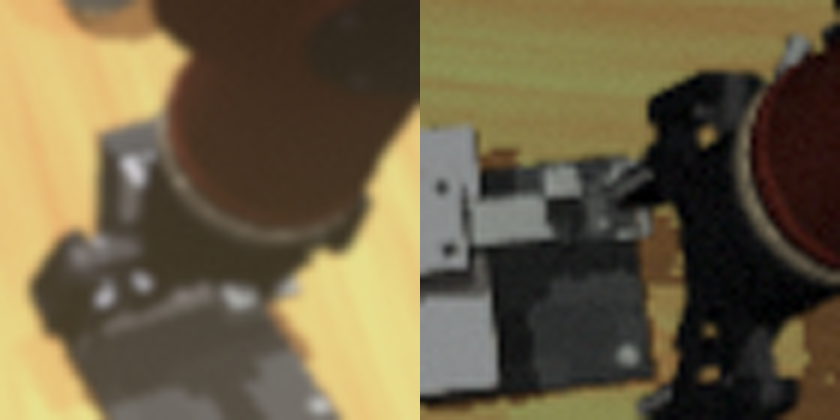

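```bash
python3 -c "
from h import *
import cv2
P=np.array([605.7,70.7,122]);u=np.array([-.181,.984,0]);v=np.array([.984,.181,0])
T=lambda q:((pj('top',q)-[220,120])*6+[420,0]).round()
for s in(0,-33.5):
  for y in(-15,0,15): print(s,y,T(P+u*s+v*y))
print('grip top',T(P+[0,0,36]))
im=cv2.imread('pics/q2.png')
cv2.imwrite('pics/q3.png',cv2.resize(im[100:270,470:700],None,fx=3,fy=3,interpolation=cv2.INTER_CUBIC))
"
```

```text
0 -15 [564. 235.]
0 0 [561. 201.]
0 15 [558. 168.]
-33.5 -15 [642. 227.]
-33.5 0 [638. 193.]
-33.5 15 [635. 160.]
grip top [557. 177.]
```

View pics/q3.png

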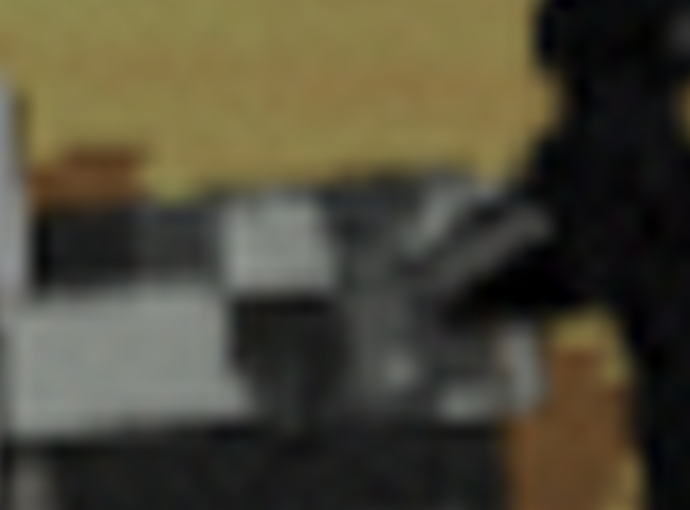

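Emit:
servo_tool:
  moves:
    - [-0.05,-0.06,0.11,0,0,0,-1]
    - [-0.05,0,0.11,0,0,0,-1]
    - [-0.05,0,0.11,0,0,0,-1]
    - [-0.05,0,0.11,0,0,0,-1]
    - [-0.05,0,0.11,0,0,0,-1]
    - [-0.05,0,0.11,0,0,0,-1]
    - [0,0,0,0,0,0,-1]
    - [0,0,0,0,0,0,-1]
    - [0,0,0,0,0,0,-1]
    - [0,0,0,0,0,0,-1]

```text
t: 24.05
eef_pos: [560.4, 29.5, 115.7]
tcp_rot: [-1.784, -2.138, -0.385]
ft_force: [-0.4, -0.1, -1.0]
opening: 0.999
```

```bash
python3 -c "
from h import *
import cv2
from plant import capture
plan2([561,29.2,105],100.4,24,1,-1)
b=capture('top')[:,:,::-1]
cv2.imwrite('pics/q4.png',cv2.resize(b[125:175,225:275],None,fx=12,fy=12,interpolation=cv2.INTER_CUBIC))
"
```

```text
t 24.05 pos [560.4  29.5 115.7] yawx 100.3 z [-0.078  0.408 -0.909] F [-0.4 -0.1 -1. ] T [-0.41 -0.11 -0.  ] op 0.999 j [ 0.57  0.43 -0.57  1.75 -0.21  1.13  0.32]
rv [-0.17 -0.57 -0.11]
[-0.19, 0.02, 0.38, -0.02, -0.07, -0.01, -1.0]
```

View pics/q4.png

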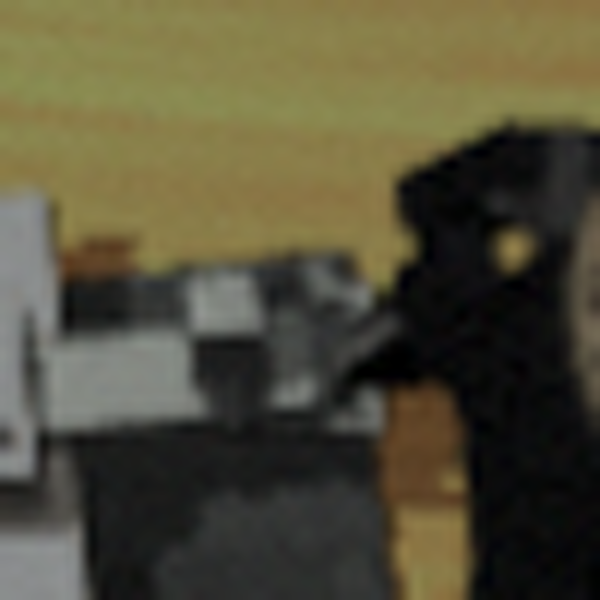

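Emit:
servo_tool:
  moves:
    - [-0.03,0,0.075,0,0,0,-1]
    - [-0.03,0,0.075,0,0,0,-1]
    - [-0.03,0,0.075,0,0,0,-1]
    - [-0.03,0,0.075,0,0,0,-1]
    - [-0.03,0,0.075,0,0,0,-1]
    - [0,0,0,0,0,0,-1]
    - [0,0,0,0,0,0,-1]
    - [0,0,0,0,0,0,-1]
    - [0,0,0,0,0,0,-1]
    - [0,0,0,0,0,0,-1]

```text
t: 25.35
eef_pos: [560.3, 30.0, 105.0]
tcp_rot: [-1.784, -2.138, -0.385]
ft_force: [-0.1, 0.4, 0.5]
opening: 1.003
```

```bash
python3 -c "
from h import *
import cv2
from plant import capture
s,R=show()
P=np.array([605.7,70.7,0]);u=np.array([-.181,.984,0]);v=np.array([.984,.181,0])
q=s['eef_pos']+R@np.array([11,49.75,6])-P
print('corner s',q@u,'lat',q@v,'z',q[2])
b=capture('top')[:,:,::-1];a=capture('side')[:,:,::-1]
f=lambda im,x,y:cv2.resize(im[y:y+40,x:x+40],None,fx=10,fy=10,interpolation=cv2.INTER_CUBIC)
cv2.imwrite('pics/q5.png',np.hstack([f(b,235,135),f(a,270,145)]))
"
```

```text
t 25.35 pos [560.3  30.  105. ] yawx 100.3 z [-0.078  0.408 -0.909] F [-0.1  0.4  0.5] T [-0.4  -0.08 -0.03] op 1.003 j [ 0.57  0.44 -0.56  1.76 -0.21  1.11  0.32]
corner s -19.40098507722982 lat -2.2806126530590585 z 103.95381632156285
```

View pics/q5.png

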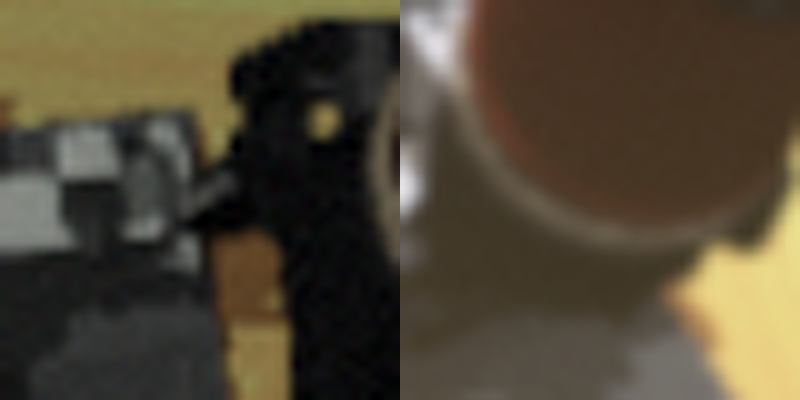

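Emit:
servo_tool:
  moves:
    - [-0.06,0,0.05,0,0,0,-1]
    - [-0.03,0,0.05,0,0,0,-1]
    - [-0.02,0,0.05,0,0,0,-1]
    - [-0.02,0,0.05,0,0,0,-1]
    - [-0.02,0,0.05,0,0,0,-1]
    - [0,0,0,0,0,0,-1]
    - [0,0,0,0,0,0,-1]
    - [0,0,0,0,0,0,-1]
    - [0,0,0,0,0,0,-1]
    - [0,0,0,0,0,0,-1]

```text
t: 26.7
eef_pos: [560.6, 28.6, 97.2]
tcp_rot: [-1.785, -2.138, -0.385]
ft_force: [-0.2, -1.8, 0.1]
opening: 0.998
```

```bash
cat >> h.py <<'E'
def corner():
    s,R=show();P=np.array([605.7,70.7,0]);u=np.array([-.181,.984,0]);v=np.array([.984,.181,0])
    q=s['eef_pos']+R@np.array([11,49.75,6])-P
    print('corner s',round(q@u,1),'lat',round(q@v,1),'z',round(q[2],1))
E
python3 -c "
from h import *
corner()"
```

```text
t 26.7 pos [560.6  28.6  97.2] yawx 100.2 z [-0.077  0.408 -0.91 ] F [-0.2 -1.8  0.1] T [-0.52 -0.09 -0.  ] op 0.998 j [ 0.57  0.45 -0.56  1.77 -0.2   1.1   0.32]
corner s -20.9 lat -2.2 z 96.2
```

Emit:
servo_tool:
  moves:
    - [-0.01,0,0.045,0,0,0,-1]
    - [-0.015,0,0.045,0,0,0,-1]
    - [-0.015,0,0.045,0,0,0,-1]
    - [0,0,0,0,0,0,-1]
    - [0,0,0,0,0,0,-1]
    - [0,0,0,0,0,0,-1]
    - [0,0,0,0,0,0,-1]
    - [0,0,0,0,0,0,-1]
    - [0,0,0,0,0,0,-1]
    - [0,0,0,0,0,0,-1]

```text
t: 27.95
eef_pos: [561.3, 28.0, 93.7]
tcp_rot: [-1.788, -2.139, -0.385]
ft_force: [0.1, -2.1, 0.9]
opening: 0.996
```

```bash
python3 -c "
from h import *
corner()"
```

```text
t 27.95 pos [561.3  28.   93.7] yawx 100.2 z [-0.075  0.407 -0.91 ] F [ 0.1 -2.1  0.9] T [-0.76 -0.2  -0.14] op 0.996 j [ 0.57  0.46 -0.56  1.77 -0.2   1.09  0.33]
corner s -21.6 lat -1.6 z 92.7
```

```bash
python3 -c "
from h import *
import cv2
from plant import capture
b=capture('top')[:,:,::-1]
cv2.imwrite('pics/q6.png',cv2.resize(b[130:180,225:275],None,fx=12,fy=12,interpolation=cv2.INTER_CUBIC))
corner()
P=np.array([605.7,70.7,0]);u=np.array([-.181,.984,0]);v=np.array([.984,.181,0])
for s,z in((-18,92),(-18,108),(-21,90),(-7.6,89)):
  print(s,z,[((pj('top',P+u*s+v*y+[0,0,z])-[225,130])*12+[11,8]).round().tolist() for y in(-18,-10,10,18)])
"
```

```text
t 28.0 pos [561.3  28.   93.7] yawx 100.2 z [-0.075  0.407 -0.91 ] F [ 1.5 -2.3  0.3] T [-0.76 -0.22 -0.12] op 1.0 j [ 0.57  0.46 -0.56  1.77 -0.2   1.09  0.33]
corner s -21.6 lat -1.6 z 92.7
-18 92 [[328.0, 399.0], [324.0, 364.0], [315.0, 277.0], [312.0, 243.0]]
-18 108 [[326.0, 380.0], [322.0, 344.0], [313.0, 256.0], [310.0, 221.0]]
-21 90 [[341.0, 400.0], [338.0, 365.0], [329.0, 278.0], [325.0, 244.0]]
-7.6 89 [[281.0, 407.0], [278.0, 372.0], [269.0, 286.0], [265.0, 251.0]]
```

View pics/q6.png

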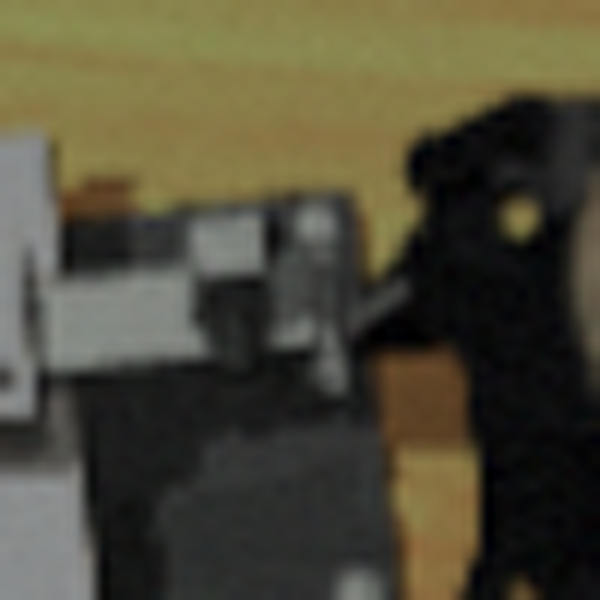

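Emit:
servo_tool:
  moves:
    - [0.05,0,-0.18,0,0,0,-1]
    - [0.08,0,-0.18,0,0,0,-1]
    - [0.04,0,-0.08,0,0,0,-1]
    - [0,0,0,0,-0.5,0,-1]
    - [0,0,0,0,-0.5,0,-1]
    - [0,0,0,0,0,0,-1]
    - [0.08,0,0.03,0,0,0,-1]
    - [0,0,0,0,0,0,-1]
    - [0,0,0,0,0,0,-1]
    - [0,0,0,0,0,0,-1]

```text
t: 29.25
eef_pos: [560.0, 29.8, 105.8]
tcp_rot: [-1.864, -2.228, -0.267]
ft_force: [0.1, -0.5, -0.4]
opening: 1.001
```

```bash
python3 -c "
from h import *
import cv2
from plant import capture
b=capture('top')[:,:,::-1]
cv2.imwrite('pics/q7.png',cv2.resize(b[130:180,225:275],None,fx=12,fy=12,interpolation=cv2.INTER_CUBIC))
corner()"
```

```text
t 29.3 pos [560.   29.7 105.8] yawx 100.1 z [-0.055  0.28  -0.958] F [-0.6  0.1  1. ] T [-0.27  0.01  0.03] op 1.002 j [ 0.49  0.39 -0.54  1.79 -0.1   1.07  0.2 ]
corner s -20.0 lat -2.6 z 103.0
```

View pics/q7.png

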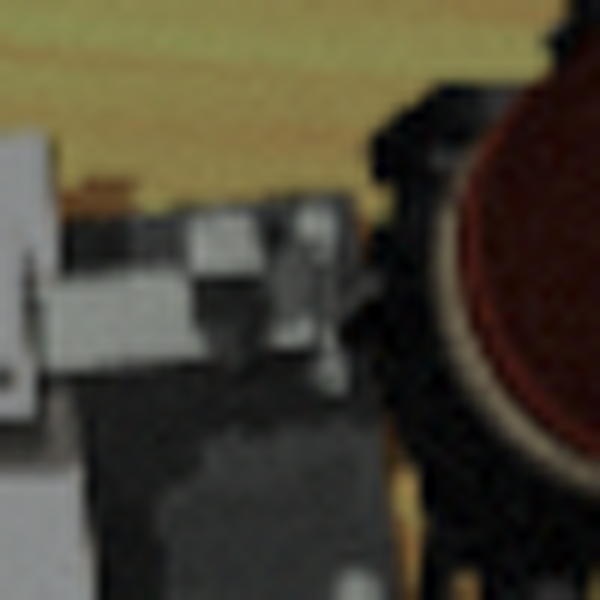

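Emit:
servo_tool:
  moves:
    - [0.04,0,0.01,0,0,0,-1]
    - [0.04,0,0.01,0,0,0,-1]
    - [0,0,0,0,0,0,-1]
    - [0,0,0,0,0,0,-1]
    - [-0.012,0,0.04,0,0,0,-1]
    - [-0.012,0,0.04,0,0,0,-1]
    - [-0.012,0,0.04,0,0,0,-1]
    - [0,0,0,0,0,0,-1]
    - [0,0,0,0,0,0,-1]
    - [0,0,0,0,0,0,-1]

```text
t: 30.55
eef_pos: [559.5, 31.8, 102.5]
tcp_rot: [-1.864, -2.228, -0.267]
ft_force: [0.8, -0.1, -0.0]
opening: 1.001
```

```bash
python3 -c "
from h import *
import cv2
from plant import capture
b=capture('top')[:,:,::-1]
cv2.imwrite('pics/q8.png',cv2.resize(b[130:180,225:275],None,fx=12,fy=12,interpolation=cv2.INTER_CUBIC))
corner()"
```

```text
t 30.6 pos [559.6  31.8 102.5] yawx 100.1 z [-0.055  0.28  -0.958] F [-0.5 -0.1  0.6] T [-0.3  -0.05  0.04] op 1.002 j [ 0.48  0.39 -0.54  1.79 -0.1   1.06  0.2 ]
corner s -17.8 lat -2.6 z 99.7
```

View pics/q8.png

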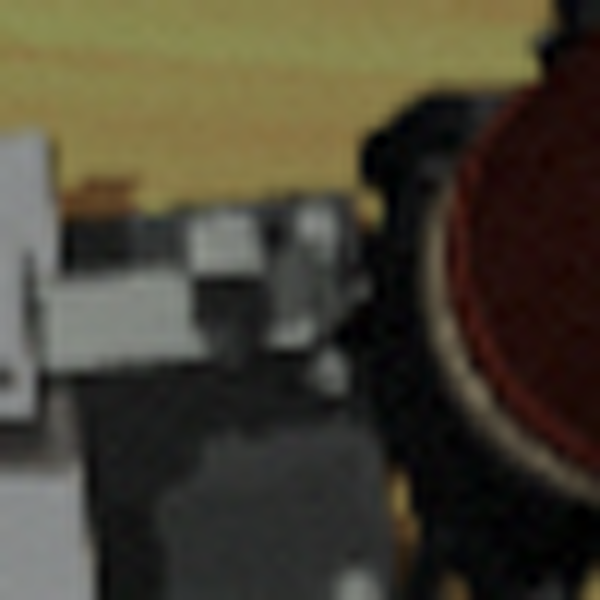

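Emit:
servo_tool:
  moves:
    - [-0.012,0,0.04,0,0,0,-1]
    - [-0.012,0,0.04,0,0,0,-1]
    - [-0.012,0,0.04,0,0,0,-1]
    - [-0.012,0,0.04,0,0,0,-1]
    - [0,0,0,0,0,0,-1]
    - [0,0,0,0,0,0,-1]
    - [0,0,0,0,0,0,-1]
    - [0,0,0,0,0,0,-1]
    - [0,0,0,0,0,0,-1]
    - [0,0,0,0,0,0,-1]

```text
t: 31.85
eef_pos: [560.4, 31.7, 98.9]
tcp_rot: [-1.865, -2.229, -0.269]
ft_force: [-0.8, 0.8, 2.1]
opening: 0.999
```

```bash
python3 -c "
from h import *
corner()"
```

```text
t 31.85 pos [560.4  31.7  98.9] yawx 100.1 z [-0.053  0.28  -0.958] F [-0.8  0.8  2.1] T [-0.12 -0.14 -0.03] op 0.999 j [ 0.48  0.39 -0.54  1.79 -0.1   1.06  0.2 ]
corner s -18.1 lat -1.8 z 96.2
```

Emit:
servo_tool:
  moves:
    - [-0.012,0,0.045,0,0,0,-1]
    - [-0.012,0,0.045,0,0,0,-1]
    - [-0.012,0,0.045,0,0,0,-1]
    - [0,0,0,0,0,0,-1]
    - [0,0,0,0,0,0,-1]
    - [0,0,0,0,0,0,-1]
    - [0,0,0,0,0,0,-1]
    - [0,0,0,0,0,0,-1]
    - [0,0,0,0,0,0,-1]
    - [0,0,0,0,0,0,-1]

```text
t: 33.1
eef_pos: [560.6, 31.0, 95.0]
tcp_rot: [-1.866, -2.228, -0.268]
ft_force: [-0.1, -1.8, 1.8]
opening: 1.004
```

```bash
python3 -c "
from h import *
import cv2
from plant import capture
b=capture('top')[:,:,::-1]
cv2.imwrite('pics/q9.png',cv2.resize(b[130:180,225:275],None,fx=12,fy=12,interpolation=cv2.INTER_CUBIC))
corner()"
```

```text
t 33.15 pos [560.6  31.   95. ] yawx 100.1 z [-0.052  0.28  -0.959] F [-0.  -1.2  1.9] T [-0.4  -0.21 -0.06] op 1.0 j [ 0.48  0.4  -0.54  1.79 -0.1   1.05  0.2 ]
corner s -18.9 lat -1.8 z 92.2
```

View pics/q9.png

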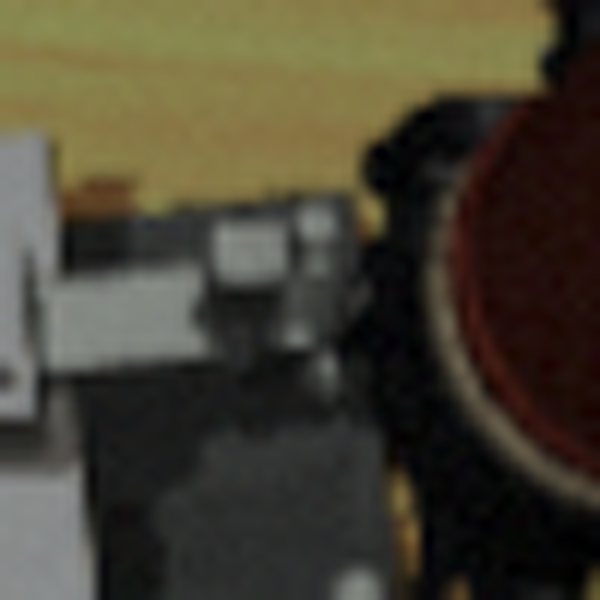

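Emit:
servo_tool:
  moves:
    - [0.02,0,0.045,0,0,0,-1]
    - [0.01,0,0.045,0,0,0,-1]
    - [0,0,0.045,0,0,0,-1]
    - [0,0,0,0,0,0,-1]
    - [0,0,0,0,0,0,-1]
    - [0,0,0,0,0,0,-1]
    - [0,0,0,0,0,0,-1]
    - [0,0,0,0,0,0,-1]
    - [0,0,0,0,0,0,-1]
    - [0,0,0,0,0,0,-1]

```text
t: 34.4
eef_pos: [559.4, 33.4, 91.1]
tcp_rot: [-1.864, -2.228, -0.267]
ft_force: [0.3, -0.1, 0.3]
opening: 1.001
```

```bash
python3 -c "
from h import *
import cv2
from plant import capture
b=capture('top')[:,:,::-1]
cv2.imwrite('pics/q10.png',cv2.resize(b[130:180,225:275],None,fx=12,fy=12,interpolation=cv2.INTER_CUBIC))
corner()"
```

```text
t 34.45 pos [559.4  33.4  91.1] yawx 100.1 z [-0.054  0.28  -0.958] F [ 0.7 -0.2  0.2] T [-0.39 -0.13 -0.04] op 0.997 j [ 0.48  0.4  -0.54  1.8  -0.1   1.04  0.2 ]
corner s -16.3 lat -2.5 z 88.3
```

View pics/q10.png

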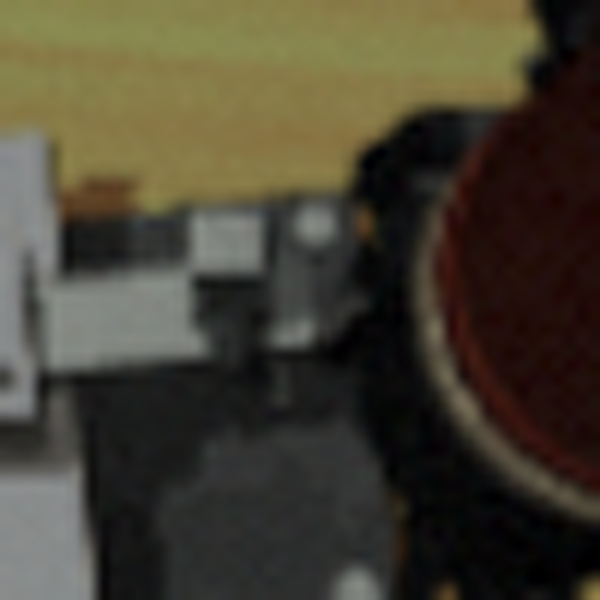

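It snapped in: the force fell to zero, the pin stands straight again, and the bar end shows at about (282,395), under the shaft. Now I'll back out.

Emit:
servo_tool:
  moves:
    - [-0.1,0,-0.02,0,0,0,-1]
    - [-0.2,0,-0.05,0,0,0,-1]
    - [-0.4,0,-0.1,0,0,0,-1]
    - [-0.6,0,-0.2,0,0,0,-1]
    - [-0.6,0,-0.4,0,0,0,-1]
    - [-0.6,0,-0.8,0,0,0,-1]
    - [-0.6,0,-0.8,0,0,0,-1]
    - [-0.6,0,-0.8,0,0,0,-1]
    - [-0.6,0,-0.8,0,0,0,-1]
    - [0,0,0,0,0,0,-1]

```text
t: 35.7
eef_pos: [584.2, -109.6, 158.7]
tcp_rot: [-1.872, -2.224, -0.266]
ft_force: [0.2, -0.0, 0.3]
opening: 1.002
```

```bash
python3 -c "
from h import *
import cv2
from plant import capture,spot_point
corner()
b=capture('top')[:,:,::-1];a=capture('side')[:,:,::-1]
f=lambda im,x,y:cv2.resize(im[y:y+50,x:x+50],None,fx=8,fy=8,interpolation=cv2.INTER_CUBIC)
cv2.imwrite('pics/r1.png',np.hstack([f(b,215,130),f(a,262,140)]))
cv2.imwrite('pics/r2.png',a)
for c in('top','side'):
  for n in ('pin','loop_bar','hole_in'): print(c,n,[(np.round(d['point']).tolist(),round(d['conf'],2)) for d in spot_point(c,n)])
"
```

```text
t 35.7 pos [ 584.2 -109.6  158.7] yawx 99.8 z [-0.052  0.279 -0.959] F [ 0.2 -0.   0.3] T [-0.27 -0.05  0.  ] op 1.002 j [ 0.63  0.42 -0.47  1.61 -0.08  1.26  0.38]
corner s -161.7 lat -3.9 z 155.9
top pin [([604.0, 69.0, 109.0], 0.6), ([624.0, 441.0, 2.0], 0.43)]
top loop_bar []
top hole_in [([325.0, -203.0, 108.0], 0.95), ([606.0, 80.0, 107.0], 0.83), ([405.0, 201.0, 136.0], 0.57)]
side pin [([605.0, 70.0, 111.0], 0.45)]
side loop_bar []
side hole_in [([405.0, 198.0, 138.0], 0.93), ([604.0, 77.0, 110.0], 0.86), ([322.0, -202.0, 105.0], 0.85)]
```

View pics/r1.png

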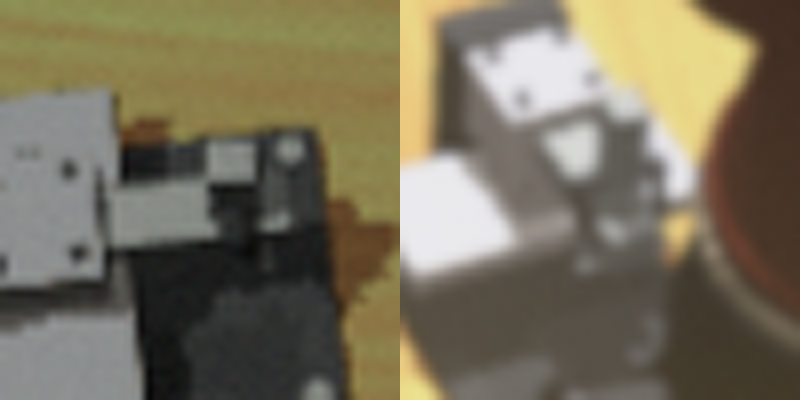

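View pics/r2.png

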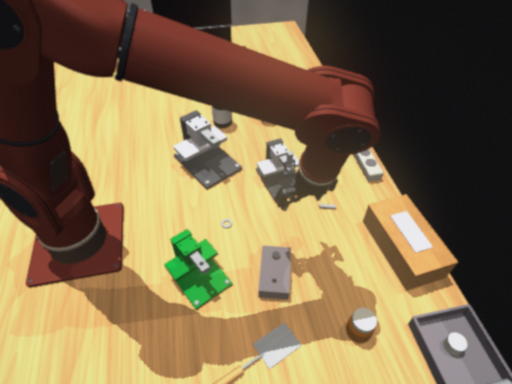

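The pin is upright on the shaft (top crop, grip at (230,160)). The loop lies down beside the shaft, with its bar end at about (268,255) under it. The bystanders in view haven't moved, and the arm is clear.

```bash
python3 -c "
from plant import *
print(finish_job(), get_state()['t'])"
```

```text
the job is handed in; nothing more can be done
the job is handed in; nothing more can be done
```

I took the linkage pin from the rack and pushed it through the cross hole of the smaller, non-green stand until its collar sat on the shaft. I then pressed the loop's cross-bar down the shaft's end face with one finger of the opened gripper until it snapped under. I handed the job in at about 36 s.

- **Finding the hole:** the camera position was close enough that the pin's tip went in on the first gentle try, so no search along the shaft was needed. The wrist force rose about 5 N when the collar sat down.
- **Closing the loop:** my first press slid off outside the bar, because the fingertip edge sat about 2 mm farther out than I had calculated. I lifted, moved inward and pressed again. The pin leaned by about 0.09 rad under the load, then stood straight when the loop snapped in. The wrist force showed about 2 N at each check during the press and fell to zero after the snap.
- **Last checks:** the pin detector placed the pin at about (604, 69, 109) from the top camera and (605, 70, 111) from the side. That matches the seated position within its 4 mm accuracy. The arm was clear of everything, and the bystanders I could see were where they started.
- **Not confirmed:** the detector did not find the loop bar after the snap, because the shaft hides it. That the loop is shut rests on the bar end visible in the top picture, the drop in force and the pin standing straight again. In the last side picture the arm covered the beaker, so I did not see it again, but the arm never worked near it.

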